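Hook the feeder gate open

TASK

Take the flat S-hook by its red grip from its stand, put its prong up through the small hole in the feeder gate's lug from underneath, and use it to pull the gate open and hang the hook's other end over the yellow keeper plate, so that the gate stays open when you let go. The lug has been clamped off-centre and nobody noted where, so feel gently for the hole; pull only with the hook, never force it, and leave the other things where they stand.

Things in the scene. Friction and masses are not known exactly. Their poses are not given: they have to be found in the camera images.
- hook_grip (a point): centre of the S-hook's upright red grip, to be taken from above; axes are the hook's (z up). The grip is 10 mm (x) by 22 mm (y), and reaches from 32 mm below to 22 mm above this point; squeeze its 10 mm, along x. The rest of the hook hangs below it (see hook_saddle and hook_prong).
- hook_saddle (a point): 36 mm below hook_grip, same axes: middle of the underside of the saddle bar (24 mm wide in y), which bridges a slot 16 mm wide in x, centred here. At the slot's -x side a 4 mm thick blade reaches 10 mm below this point; at its +x side the 4 mm thick shank reaches 28 mm below it.
- s_hook: the S-hook: steel strip, about 90 g, rigid; origin and axes as hook_saddle. It hangs on the stand, whose upright plate stands in its slot, against the shank.
- stand: grey stand of the hook, fixed, foot 70 x 90 mm, with an upright plate 8 mm thick (x), 50 mm wide (y), top 80 mm above the worktop; origin under its middle
- feeder: small bench feeder with a steel funnel (its rim 136 mm high), fixed, base plate 270 x 150 x 10 mm; its +x axis runs from the keeper plate to the funnel, z up; origin on the worktop under the keeper plate's middle
- keeper: yellow upright keeper plate of the feeder, 8 mm thick (x), 80 mm wide (y), top edge 69 mm above the worktop; axes as the feeder. It stands on a rubber foot: pressed down it yields about 1 mm per 2 N, 6 mm at most, and comes back; sideways it is rigid
- keeper_top (a point): middle of the keeper plate's top edge, axes as the feeder
- lug_mid (a point): where the middle of the hole's lower mouth would be were the lug clamped centrally; moves with the gate, axes as the feeder. Gate shut, it lies 67 mm to +x of the keeper's mid-plane, 60 mm above the worktop, on the lug's underside. The real hole has the same x and z but lies up to 18 mm to either side in y, unknown.
- gate (a joint): the gate with lug slides towards the keeper (-x), m: 0 shut, 0.060 at its stop; a spring shuts it with 2.4 N, growing by 0.06 N per mm. Hung on the keeper by the hook it stays at about 0.034.
- lug (a joint): tilt of the lug, rad: 0 level on its stop; its front can be lifted (to 0.7) about a hinge 51 mm behind the hole, against weight and a soft spring, about 2 N at the hole; it drops back. The lug: flat steel plate 4 mm thick, 90 mm wide (y), its 10 mm round hole goes vertically through it, mid-way across its width, 12 mm behind its front (-x) edge; 50 mm of free space below.
- tin: open white sample tin, 56 mm wide, 30 mm high, loose bystander; origin under its middle
- beaker: small glass beaker, 47 mm wide, 59 mm high, loose bystander; origin under its middle
- vial: sample vial with blue cap, 26 mm wide, 59 mm high, loose bystander; origin under its middle
- hook_prong (a point): round top of the hook's upright prong (6 mm thick), 26.5 mm to +x of hook_saddle and level with it; same axes. The prong stands on a toe (12 mm wide, 4 mm thick) that runs from the shank's foot; the toe's upper face lies 24 mm below this point. Clear gap between prong and shank: 11.5 mm.
- brush: flat wooden brush, 167 mm long, loose bystander; origin under its middle
- tape: roll of brown tape, 70 mm wide, 22 mm high, loose bystander; origin under its middle
Things that resemble listed ones, but are neither listed nor needed, are in the scene too. What is shaped like the s_hook but black or orange is not meant.

How it is judged:
On the way, in this order (a step that is already met when the one before it is completed fails the run):
1. the hook is lifted off its stand in the fingers (distance between hook_saddle and stand above 0.1 m and contact force between the fingers and s_hook above 1 N), for 0.1 s.
2. the gate is pulled open with the hook (value of joint gate above 0.02 m and contact force between s_hook and feeder above 1 N), for 0.1 s.
At the end, for the whole second after the job is handed in: The gate stands open (0.029 to 0.042 m), held by the S-hook alone: its prong is through the lug's hole, its saddle sits on the keeper plate's top edge (within -3 to +5 mm in height, blade beyond the plate), the hook upright within 0.25 rad and at rest (value of joint gate between 0.029 and 0.042 m and contact force between s_hook and feeder above 1 N and contact force between s_hook and keeper above 1 N and z of hook_saddle in the frame of keeper_top between -0.003 and 0.005 m and x of hook_saddle in the frame of keeper_top between -0.006 and 0.008 m and angle between s_hook's own z axis and vertical below 0.25 rad and linear speed of s_hook below 0.02 m/s and velocity of joint gate between -0.01 and 0.01 m/s); the robot touches nothing.
It fails at once if the hook is forced: more than 20 N between it and the feeder (contact force between s_hook and feeder above 20 N).
It fails at once if the fingers touch the feeder or its gate (contact force between the fingers and feeder above 1 N).
It fails at once if a bystander is pushed more than 20 mm (distance of any of tin, beaker, vial, brush, tape from where it was at the start of the episode above 0.02 m).
It also fails if it takes over 61 s, if anything falls off the work surface, if the arm or the gripper's body presses on something with over 40 N, if the wrist force passes 120 N, or if a joint passes its speed limit or range.

ROBOT

A 6-joint arm with a two-finger parallel gripper is mounted at the origin on a cart in front of the work surface, level with it; the furniture and walls round the work are solid. World frame = base frame: x ahead of the robot, y to its left, z up, the work surface at z = 0. Lengths are in m, angles in rad, forces in N, time in s.
With the tool pointing down it reaches from about 0.25 to 0.725 m from the base axis. Payload 4 kg.
Tool frame: the origin (TCP) lies on the centre line of the jaws, within the pads' length; the fingertips stand 19 mm ahead of it and the grasp point (between the pads) is the TCP; x points along the fingers, y is the direction in which the jaws open and shut, and the axes are right-handed (so a half turn about x gives the same grasp; the last joint's range is limited). The gripper opens to 85 mm and grips with 20 to 120 N. Pads are 22 mm wide; open, the fingers measure 114 mm over their backs; the gripper's body (76 mm by 85 mm) begins 54 mm behind the grasp point. The pads swing forward as they close: fully open they stand 13 mm farther back than shut.
Start: joints at [-1.271, 0.241, 0.005, 1.335, 0, 1.571], TCP at [0.148, -0.478, 0.25] pointing down, gripper open.
Joint ranges: [-2.72, 2.72], [-1.05, 1.87], [-1.09, 1.28], [-1.99, 2.15], [-1.42, 1.44], [-3.14, 3.14]. Speed limits (rad/s): [2.79, 2.79, 3.14, 3.14, 3.14, 3.14].

INTERFACE

Orientations are given as a unit quaternion [w, x, y, z].
In Python, from bench import r gives the robot as it stands.
- The arm moves only by the tool step_arm, never from a script. Its argument "rows" is a list of rows, each a list of 2 entries, a list of its own where there are three numbers: the shift along the tool's x, y, z in m, then the turn, a rotation vector about the tool's x, y, z in rad. A call has 1 to 5 rows; each row shifts and turns the commanded pose from where the row before left it, along the tool's axes as they then stand; what a row does not reach is not made up. A row lasts 1/12 s, in which the tool goes at most 41.7 mm and 7.16 degrees, less where a joint would pass 70% of its speed; a pose out of reach is approached as far as the arm can. A call with a gripper value outside its range is refused whole. "fingers" is the closure, from 0 (fully open) to 1 (shut), set as the call begins (left out, the last holds). The fingers move at their own pace and stop on an object; the grip force is fixed at half the most. Time passes only in rows, so rows that do not move let the fingers close. It gives the time, the measured TCP pose, the force and the opening at its end, in the units of the state.
- r.sense(): the state, without advancing time (a new reading comes with each control period).
- r.read_camera(name): name is "side" or "top"; returns the picture (400x640x3 uint8, red, green, blue); there is no depth.
- r.camera_model(name): a dict with "fov_y" (degrees; the focal length in pixels is half the picture's height over the tangent of half this angle, whatever the lens; pixels are square), "cx", "cy" (the principal point, pixels), "k1" (the pictures are not rectified: a ray, as slopes to the right and down, at radius r is drawn at 1 + k1 r^2 times it, then the intrinsics apply), "world_from_camera" (4x4, takes a point from camera to world coordinates). Camera axes: x right, y up, looking along -z (the intrinsics and any distortion apply to the point x, -y, -z); pixel columns grow to the right and rows downward; lengths in m; the calibration is good to about 2 mm. A picture is of the moment at which its call begins. camera_model takes no time and is no camera call.
- r.finish_job(): hands the job in, once; it reports no verdict.
The state is a dict: "t": time; "joints": joint angles; "joint_vel": joint speeds; "joint_torque": joint torques, N m; "tcp_pos": TCP position; "tool_rot": TCP orientation; "ft_force": force on the tool from outside, world axes, zero at the start; "ft_torque": the same for the moment, N m; "grip_width": opening from 0.0 (shut) to 1.0 (fully open).
Only numpy, scipy, OpenCV 4.12 (cv2) and the standard library are available. Lean on these libraries where they do the work, as an engineer would, in place of code of your own. Each camera call takes 0.05 s, during which the arm holds its last target. There are 200 camera calls.

## Working session

There is one attempt and no reset: what is moved stays moved. The work goes in short steps, Python scripts to look and compute and a tool call to move; the robot and the scene stay as the last step left them, time stands still between calls to the robot, and variables do not carry over. Pictures are saved under pics/ and viewed, about 8 in all and at most 12, crops included, and the job is handed in when it is done.

Besides the shell and the picture viewer there is one more tool, called after "Emit:" as name(argument=value, ...) on one line, values as JSON. step_arm: Moves the arm, as the interface text tells. Its arguments: {"type":"object","properties":{"rows":{"type":"array"},"fingers":{"type":"number"}},"required":["rows"]}

```bash
mkdir -p pics
cat > h.py <<'E'
from bench import r
import numpy as np, cv2
def ray(cam,u,v):
    m=r.camera_model(cam); f=200/np.tan(np.radians(m['fov_y'])/2)
    d=np.array([(u-m['cx'])/f,(v-m['cy'])/f]); s=d.copy()
    for _ in range(30): s=d/(1+m['k1']*(s@s))
    T=np.array(m['world_from_camera']); w=T[:3,:3]@np.array([s[0],-s[1],-1]); return T[:3,3],w
def atz(cam,u,v,z):
    o,w=ray(cam,u,v); return o+w*(z-o[2])/w[2]
def proj(cam,p):
    m=r.camera_model(cam); f=200/np.tan(np.radians(m['fov_y'])/2)
    T=np.array(m['world_from_camera']); c=T[:3,:3].T@(np.array(p)-T[:3,3])
    s=np.array([c[0],-c[1]])/-c[2]; s=s*(1+m['k1']*(s@s)); return m['cx']+f*s[0],m['cy']+f*s[1]
def tri(a,ua,b,ub):
    o1,d1=ray(a,*ua);o2,d2=ray(b,*ub); A=np.stack([d1,-d2],1); t=np.linalg.lstsq(A,o2-o1,rcond=None)[0]
    p,q=o1+d1*t[0],o2+d2*t[1]; return (p+q)/2,np.linalg.norm(p-q)
def snap(cam,name,box=None,k=1):
    im=r.read_camera(cam)[:,:,::-1].copy()
    cv2.imwrite(f'pics/{name}_full.png',im)
    if box: x0,y0,x1,y1=box; im=im[y0:y1,x0:x1]
    if k!=1: im=cv2.resize(im,None,fx=k,fy=k,interpolation=cv2.INTER_CUBIC)
    cv2.imwrite(f'pics/{name}.png',im)
E
python3 - <<'E'
from h import *
for c in('top','side'):
    snap(c,c+'0'); m=r.camera_model(c); print(c,m['fov_y'],m['cx'],m['cy'],m['k1']); print(np.round(m['world_from_camera'],3))
print(r.sense())
E
```

```text
top 50.430517061061614 326.7160301754232 195.98884009748966 -0.011696828540117324
[[ 1.40e-02  9.88e-01 -1.56e-01  3.05e-01]
 [-1.00e+00  1.40e-02 -1.00e-03  4.90e-02]
 [ 2.00e-03  1.56e-01  9.88e-01  1.29e+00]
 [ 0.00e+00  0.00e+00  0.00e+00  1.00e+00]]
side 50.172143181483676 323.3874926231574 203.76109618795846 0.004051514962473935
[[-0.489  0.672 -0.557 -0.098]
 [-0.872 -0.386  0.301  0.385]
 [-0.013  0.633  0.774  0.951]
 [ 0.     0.     0.     1.   ]]
{'t': 0.1, 'joints': array([-1.27098098e+00,  2.41320474e-01,  3.86548540e-03,  1.33515446e+00,
        3.75342100e-05,  1.57079147e+00]), 'joint_vel': array([ 0.00136778, -0.00278066,  0.0034698 ,  0.00019804,  0.00010509,
        0.0006792 ]), 'joint_torque': array([-1.87583705e-04, -3.73137581e+01,  2.53010345e+01,  1.08236616e-02,
       -8.64071694e-05, -1.36548846e-05]), 'tcp_pos': array([ 0.14753163, -0.47720562,  0.24951298]), 'tool_rot': array([-0.10496998, -0.69909333, -0.10624163,  0.69925856]), 'ft_force': array([-0.17580746,  0.33760373,  0.65222361]), 'ft_torque': array([ 0.00652116,  0.00452036, -0.04607826]), 'grip_width': 1.0007350960689236}
```

View pics/top0.png

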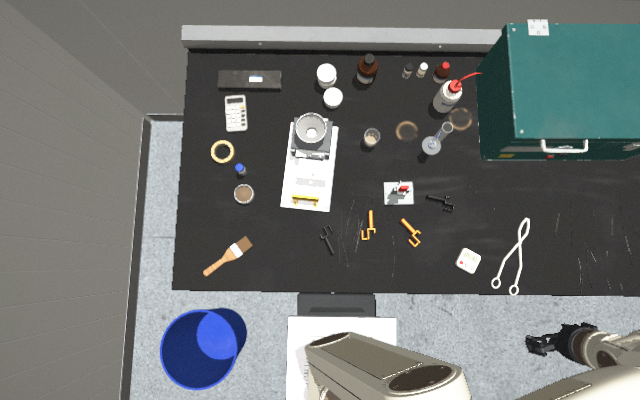

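View pics/side0.png

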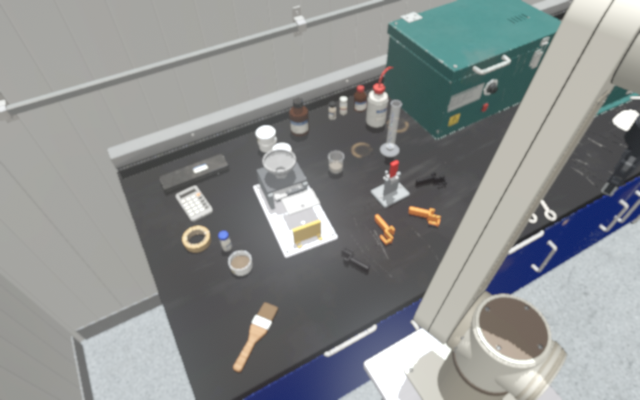

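Top: the feeder is at ~(310,165), its keeper at ~(305,199) and the stand at ~(399,192) with the red grip at ~(404,187). Side: the keeper is at ~(307,232) and the grip at ~(394,169). Next I'll enlarge both.

Run:
```python
import cv2
for c,(x,y,w,h),k in(('top',(270,100,160,120),5),('side',(240,130,180,130),4.4)):
    im=cv2.imread(f'pics/{c}0_full.png')[y:y+h,x:x+w]; cv2.imwrite(f'pics/{c}0c.png',cv2.resize(im,None,fx=k,fy=k,interpolation=cv2.INTER_CUBIC))
```

```text
(no output)
```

View pics/top0c.png

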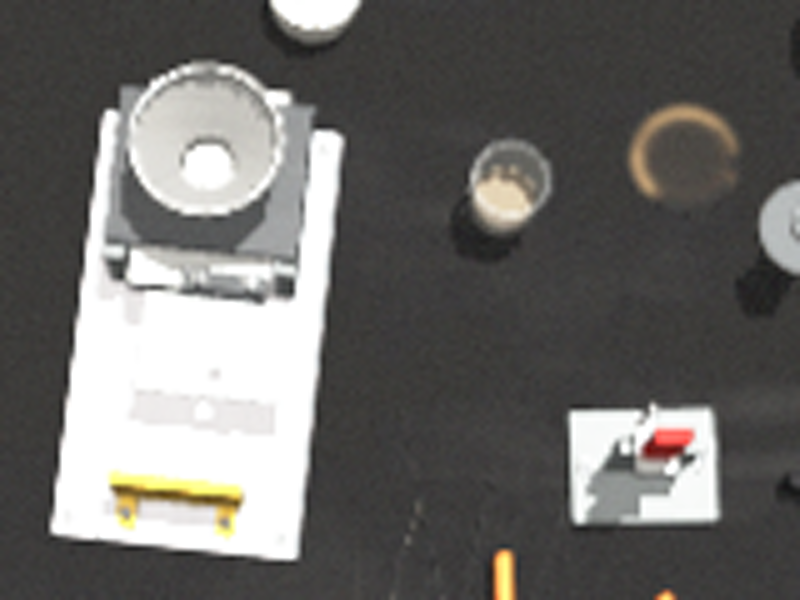

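View pics/side0c.png

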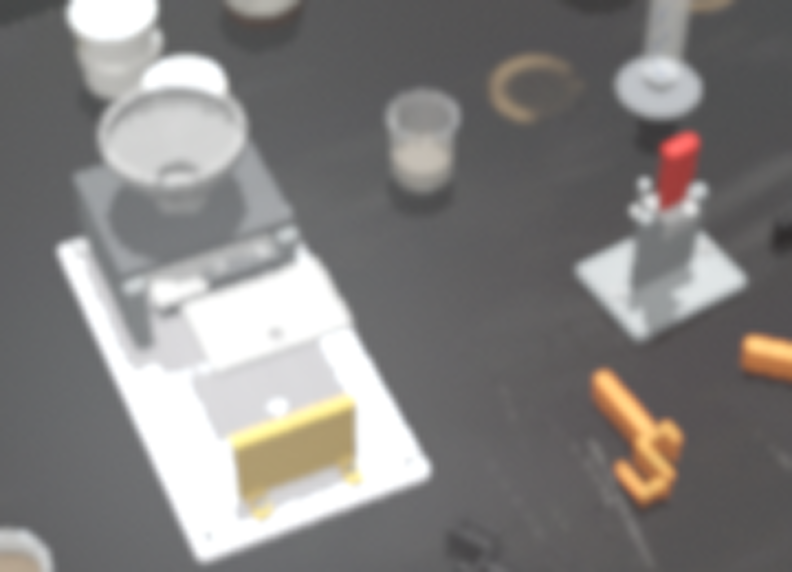

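The hole shows in both views: top crop (214,373), side crop (277,332). The prong tip looks to be at top crop (653,408), which puts hook +x roughly along world +x. Now I'll compute positions.

Run:
```python
from h import *
T=lambda x,y:(270+x/5-.4,100+y/5-.4)
S=lambda x,y:(240+x/4.4-.4,130+y/4.4-.4)
P=lambda *a:print(*[np.round(x,4) if not isinstance(x,str) else x for x in a])
for c in[(105,110),(345,132),(300,560),(52,533)]: P('base',atz('top',*T(*c),.01))
for c in[(60,245),(430,467),(203,560)]: P('base s',atz('side',*S(*c),.01))
for c in[(568,408),(718,406),(720,522),(573,525)]: P('foot',atz('top',*T(*c),.005))
for c in[(577,270),(745,277),(640,338)]: P('foot s',atz('side',*S(*c),.005))
P('keeper top',atz('top',*T(112,473),.069),atz('top',*T(243,486),.069)," front",atz('top',*T(112,484),.069),atz('top',*T(243,497),.069))
P('keeper s',atz('side',*S(234,434),.069),atz('side',*S(354,400),.069))
P('hole',atz('top',*T(214,373),.064),atz('side',*S(277,332),.064),*tri('top',T(214,373),'side',S(277,332)))
P('prong',atz('top',*T(653,408),.08))
P('grip top',*[atz('top',*T(*c),.138) for c in[(657,430),(693,430),(688,444),(648,446)]])
P('grip top s',*[atz('side',*S(*c),.138) for c in[(662,148),(690,133),(699,140),(668,155)]])
P('knobs s',*[atz('side',*S(*c),.085) for c in[(643,185),(697,190),(637,212)]])
```

```text
base [0.7425 0.1666 0.01  ]
base [0.7303 0.0158 0.01  ]
base [0.46   0.0404 0.01  ]
base [0.4743 0.1914 0.01  ]
base s [0.7433 0.1655 0.01  ]
base s [0.4633 0.0417 0.01  ]
base s [0.4722 0.1912 0.01  ]
foot [ 0.5572 -0.1235  0.005 ]
foot [ 0.5598 -0.216   0.005 ]
foot [ 0.4876 -0.216   0.005 ]
foot [ 0.4845 -0.126   0.005 ]
foot s [ 0.5552 -0.1258  0.005 ]
foot s [ 0.4947 -0.2186  0.005 ]
foot s [ 0.4863 -0.129   0.005 ]
keeper top [0.5022 0.151  0.069 ] [0.4957 0.0746 0.069 ]  front [0.4957 0.1508 0.069 ] [0.4892 0.0745 0.069 ]
keeper s [0.5045 0.15   0.069 ] [0.4915 0.0777 0.069 ]
hole [0.5636 0.0929 0.064 ] [0.5634 0.0915 0.064 ] [0.563  0.0924 0.0652] 0.0012
prong [ 0.5432 -0.1627  0.08  ]
grip top [ 0.5195 -0.1546  0.138 ] [ 0.5198 -0.1745  0.138 ] [ 0.5119 -0.1716  0.138 ] [ 0.5105 -0.1496  0.138 ]
grip top s [ 0.5194 -0.1519  0.138 ] [ 0.5215 -0.1739  0.138 ] [ 0.5139 -0.1752  0.138 ] [ 0.5128 -0.1516  0.138 ]
knobs s [ 0.5387 -0.1578  0.085 ] [ 0.5182 -0.1847  0.085 ] [ 0.5214 -0.1413  0.085 ]
```

```bash
cat >> h.py <<'E'
from scipy.spatial.transform import Rotation as Ro
def cur():
    s=r.sense(); return np.array(s['tcp_pos']),Ro.from_quat(s['tool_rot'],scalar_first=True),s
def goto(p,yaw,flip=1):
    """total shift (start tool axes) and turn (tool axes) to reach p with jaw axis along hook x at yaw"""
    p0,R0,s=cur(); c,n=np.cos(yaw),np.sin(yaw)
    R=Ro.from_matrix(np.array([[0,flip*c,flip*n],[0,flip*n,-flip*c],[-1,0,0]]))
    print('shift cur axes',np.round(R0.inv().apply(np.array(p)-p0),4),'target axes',np.round(R.inv().apply(np.array(p)-p0),4),'turn',np.round((R0.inv()*R).as_rotvec(),4))
def st():
    p,R,s=cur(); m=R.as_matrix(); print('t',round(s['t'],2),'p',np.round(p,4),'y',np.round(m[:,1],3),'F',np.round(s['ft_force'],2),'w',round(s['grip_width'],3),'q',np.round(s['joints'],2))
E
python3 - <<'E'
from h import *
st()
goto([.516,-.163,.20],.04); goto([.516,-.163,.20],.04,-1)
E
```

```text
t 0.1 p [ 0.1475 -0.4772  0.2495] y [ 0.295 -0.955 -0.002] F [-0.18  0.34  0.65] w 1.001 q [-1.27  0.24  0.    1.34  0.    1.57]
shift cur axes [ 0.0499 -0.1913 -0.4448] target axes [ 0.0495  0.3807 -0.2992] turn [-1.311e+00 -1.200e-03  1.500e-03]
shift cur axes [ 0.0499 -0.1913 -0.4448] target axes [ 0.0495 -0.3807  0.2992] turn [1.8306e+00 1.6000e-03 1.3000e-03]
```

Emit:
step_arm(rows=[[[0,0,0],[-0.12,0,0]],[[0,0,0],[-0.12,0,0]],[[0,0,0],[-0.12,0,0]],[[0,0,0],[-0.12,0,0]],[[0,0,0],[-0.12,0,0]]], fingers=0)

```text
t: 0.52
tcp_pos: [0.1476, -0.4773, 0.2497]
tool_rot: [0.309, 0.636, 0.31, -0.636]
ft_force: [0.4, 0.3, -0.2]
grip_width: 1.0
```

Emit:
step_arm(rows=[[[0,0,0],[-0.12,0,0]],[[0,0,0],[-0.12,0,0]],[[0,0,0],[-0.12,0,0]],[[0,0,0],[-0.12,0,0]],[[0,0,0],[-0.12,0,0]]])

```text
t: 0.93
tcp_pos: [0.1476, -0.4774, 0.2498]
tool_rot: [0.483, 0.516, 0.484, -0.516]
ft_force: [-0.3, 0.4, 0.2]
grip_width: 1.0
```

Emit:
step_arm(rows=[[[0,0,0],[-0.111,0,0]],[[0,0.03,-0.025],[0,0,0]],[[0,0.03,-0.025],[0,0,0]],[[0,0.03,-0.025],[0,0,0]],[[0,0.03,-0.025],[0,0,0]]])

```text
t: 1.35
tcp_pos: [0.2641, -0.3717, 0.2498]
tool_rot: [0.509, 0.49, 0.51, -0.49]
ft_force: [0.8, -0.0, -0.6]
grip_width: 1.005
```

Emit:
step_arm(rows=[[[0,0.03,-0.025],[0,0,0]],[[0,0.03,-0.025],[0,0,0]],[[0,0.03,-0.025],[0,0,0]],[[0,0.03,-0.025],[0,0,0]],[[0,0.03,-0.025],[0,0,0]]])

```text
t: 1.77
tcp_pos: [0.4093, -0.2404, 0.25]
tool_rot: [0.51, 0.49, 0.51, -0.49]
ft_force: [0.5, -0.8, 0.3]
grip_width: 1.002
```

Emit:
step_arm(rows=[[[0,0.03,-0.025],[0,0,0]],[[0,0.03,-0.025],[0,0,0]],[[0,0.03,-0.02],[0,0,0]],[[0,0.02,0],[0,0,0]],[[0,0,0],[0,0,0]]])

```text
t: 2.18
tcp_pos: [0.5189, -0.1658, 0.2492]
tool_rot: [0.511, 0.489, 0.511, -0.488]
ft_force: [-0.0, -0.2, -0.2]
grip_width: 0.999
```

Run:
```python
from h import *
st(); goto([.516,-.163,.121],.04)
```

```text
t 2.18 p [ 0.5189 -0.1658  0.2492] y [0.999 0.045 0.001] F [-0.05 -0.21 -0.21] w 0.999 q [-0.31  0.33  0.12  1.36  0.    1.22]
shift cur axes [ 0.1282 -0.0029 -0.0029] target axes [ 0.1282 -0.0028 -0.003 ] turn [ 0.0046 -0.0003 -0.0007]
```

Emit:
step_arm(rows=[[[0.03,-0.003,-0.003],[0,0,0]],[[0.03,0,0],[0,0,0]],[[0.03,0,0],[0,0,0]],[[0.02,0,0],[0,0,0]],[[0.018,0,0],[0,0,0]]])

```text
t: 2.6
tcp_pos: [0.5104, -0.1648, 0.1199]
tool_rot: [0.509, 0.489, 0.511, -0.491]
ft_force: [-0.2, 0.3, -0.3]
grip_width: 1.0
```

Run:
```python
from h import *
st(); snap('side','s1',(330,100,470,210),5.7)
```

```text
t 2.6 p [ 0.5104 -0.1648  0.1199] y [ 0.999  0.039 -0.004] F [-0.19  0.26 -0.35] w 1.0 q [-0.31  0.41 -0.12  1.05 -0.    1.22]
```

View pics/s1.png

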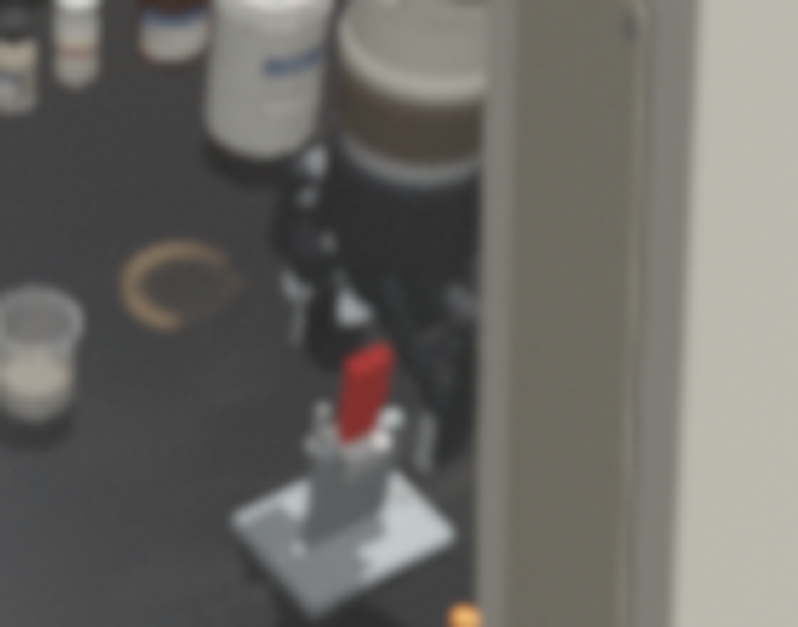

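The grip, at crop (365,390), stands between the open jaws. I'll settle first, then close.

Emit:
step_arm(rows=[[[0,0,0],[0,0,0]],[[0,0,0],[0,0,0]],[[0,0,0],[0,0,0]]])

```text
t: 2.9
tcp_pos: [0.5133, -0.1654, 0.1238]
tool_rot: [0.511, 0.49, 0.509, -0.49]
ft_force: [-0.3, 1.2, 0.6]
grip_width: 0.998
```

Emit:
step_arm(rows=[[[0,0,0],[0,0,0]],[[0,0,0],[0,0,0]],[[0,0,0],[0,0,0]],[[0,0,0],[0,0,0]],[[0,0,0],[0,0,0]]], fingers=1)

```text
t: 3.32
tcp_pos: [0.5126, -0.1649, 0.1226]
tool_rot: [0.51, 0.49, 0.51, -0.49]
ft_force: [-0.3, -0.4, 0.2]
grip_width: 0.3
```

Emit:
step_arm(rows=[[[0,0,0],[0,0,0]],[[0,0,0],[0,0,0]],[[0,0,0],[0,0,0]],[[0,0,0],[0,0,0]]])

```text
t: 3.65
tcp_pos: [0.5162, -0.1652, 0.1238]
tool_rot: [0.512, 0.492, 0.508, -0.488]
ft_force: [5.8, 0.7, 0.4]
grip_width: 0.108
```

Emit:
step_arm(rows=[[[0,0.004,0],[0,0,0]],[[0,0,0],[0,0,0]],[[-0.01,0,0],[0,0,0]],[[-0.02,0,0],[0,0,0]],[[-0.03,0,0],[0,0,0]]])

```text
t: 4.07
tcp_pos: [0.5143, -0.1639, 0.1801]
tool_rot: [0.508, 0.489, 0.512, -0.491]
ft_force: [-0.8, -0.2, -1.3]
grip_width: 0.11
```

Emit:
step_arm(rows=[[[-0.03,0,0],[0,0,0]],[[-0.02,0,0],[0,0,0]],[[-0.01,0,0],[0,0,0]],[[0,0,0],[0,0,0]],[[0,0,0],[0,0,0]]])

```text
t: 4.48
tcp_pos: [0.5159, -0.1646, 0.2415]
tool_rot: [0.509, 0.49, 0.51, -0.49]
ft_force: [-0.2, 0.3, -0.7]
grip_width: 0.11
```

Run:
```python
from h import *
st()
yaw=-.091;K=np.array([.4965,.1133]);c,s=np.cos(yaw),np.sin(yaw)
f=lambda x,y:K+np.array([c*x-s*y,s*x+c*y])
print(f(20.5e-3,-.015),f(40.5e-3,-.015))
goto([*f(.0205,-.015),.24],yaw)
snap('side','s2'); snap('top','t2')
import cv2
p,_,_=cur()
a=cv2.imread('pics/s2_full.png');b=cv2.imread('pics/t2_full.png')
u,v=map(int,proj('side',p+[0,0,-.04]));a=a[v-45:v+45,u-45:u+45];
u,v=map(int,proj('top',p+[0,0,-.04]));print(u,v);b=b[v-45:v+45,u-45:u+45]
cv2.imwrite('pics/g2.png',cv2.resize(cv2.hconcat([a,b]),None,fx=4.4,fy=4.4,interpolation=cv2.INTER_CUBIC))
```

```text
t 4.48 p [ 0.5159 -0.1646  0.2415] y [ 0.999  0.04  -0.001] F [-0.2   0.31 -0.73] w 0.11 q [-0.31  0.33  0.1   1.35 -0.    1.22]
[0.51555206 0.09649914] [0.53546931 0.09468165]
shift cur axes [ 0.0016  0.0101 -0.2609] target axes [ 0.0015 -0.024  -0.26  ] turn [ 0.1309 -0.0003  0.0014]
408 182
```

View pics/g2.png

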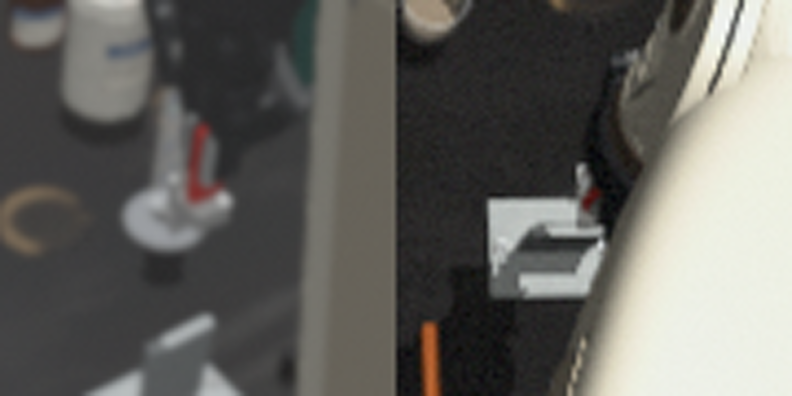

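Emit:
step_arm(rows=[[[0,0,0],[0.065,0,0]],[[0,0,0],[0.066,0,0]],[[0,0,-0.03],[0,0,0]],[[0,-0.004,-0.035],[0,0,0]],[[0,-0.005,-0.035],[0,0,0]]])

```text
t: 5.0
tcp_pos: [0.5155, -0.0638, 0.24]
tool_rot: [-0.475, -0.522, -0.477, 0.524]
ft_force: [1.0, 0.8, -1.1]
grip_width: 0.11
```

Emit:
step_arm(rows=[[[0,-0.005,-0.035],[0,0,0]],[[0,-0.005,-0.035],[0,0,0]],[[0,-0.005,-0.035],[0,0,0]],[[0,0,-0.03],[0,0,0]],[[0,0,-0.025],[0,0,0]]])

```text
t: 5.42
tcp_pos: [0.5147, 0.0985, 0.2403]
tool_rot: [-0.476, -0.521, -0.478, 0.523]
ft_force: [0.4, -0.2, -0.3]
grip_width: 0.113
```

Emit:
step_arm(rows=[[[0.03,0,0],[0,0,0]],[[0.03,0,0],[0,0,0]],[[0.01,0,0],[0,0,0]],[[0,0,0],[0,0,0]],[[0,0,0],[0,0,0]]])

```text
t: 5.83
tcp_pos: [0.5153, 0.096, 0.1714]
tool_rot: [-0.476, -0.521, -0.477, 0.523]
ft_force: [0.1, 0.4, -0.4]
grip_width: 0.102
```

```bash
cat >> h.py <<'E'
yaw=-.091;K=np.array([.4965,.1133])
def ff(p):
    c,s=np.cos(yaw),np.sin(yaw); d=np.array(p)[:2]-K; return np.array([c*d[0]+s*d[1],-s*d[0]+c*d[1],p[2]])
E
python3 - <<'E'
from h import *
st(); goto([.51555,.0965,.15],yaw)
snap('side','s3',(230,120,390,240),5); p,_,_=cur(); print('feeder frame',np.round(ff(p),4))
R=cur()[1].as_matrix(); hx=R[:,1];hz=-R[:,0];hy=-R[:,2]
off=0.043
sad=p-off*hz
for n,q in dict(saddle=sad,prong=sad+.0265*hx,grip=sad+.036*hz,gtopR=sad+.058*hz).items(): u,v=proj('side',q); print(n,round((u-230+.4)*5),round((v-120+.4)*5))
E
```

```text
t 5.83 p [0.5153 0.096  0.1714] y [ 0.996 -0.091 -0.003] F [ 0.13  0.42 -0.42] w 0.102 q [ 0.18  0.34 -0.07  1.16 -0.    1.85]
shift cur axes [ 0.0214  0.0002 -0.0005] target axes [ 0.0214  0.0002 -0.0005] turn [-0.0004  0.0009  0.0031]
feeder frame [ 0.0215 -0.0153  0.1728]
saddle 393 411
prong 373 374
grip 391 364
gtopR 389 334
```

View pics/s3.png

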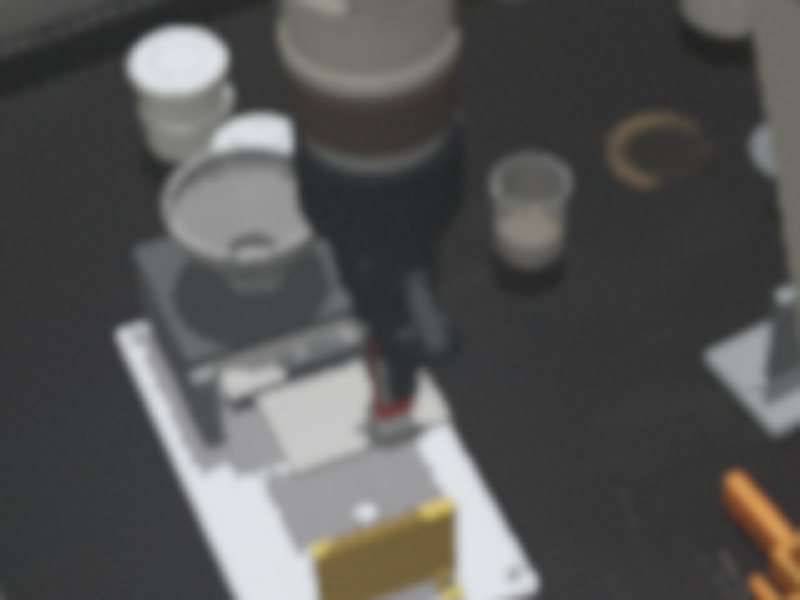

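The grip's lower edge shows at (394,408), matching the prediction (393,406), so the offsets hold. I'll descend between keeper and lug.

Emit:
step_arm(rows=[[[0.02,-0.001,0],[0,0,0]],[[0.02,0,0],[0,0,0]],[[0.01,0,0],[0,0,0]],[[0.005,0,0],[0,0,0]],[[0,0,0],[0,0,0]]])

```text
t: 6.3
tcp_pos: [0.5151, 0.0962, 0.1173]
tool_rot: [-0.476, -0.522, -0.477, 0.523]
ft_force: [-0.5, -0.2, -0.5]
grip_width: 0.105
```

Emit:
step_arm(rows=[[[0.008,0,0],[0,0,0]],[[0.008,0,0],[0,0,0]],[[0.007,0,0],[0,0,0]],[[0,0,0],[0,0,0]],[[0,0,0],[0,0,0]]])

```text
t: 6.72
tcp_pos: [0.5147, 0.0964, 0.0938]
tool_rot: [-0.477, -0.522, -0.477, 0.523]
ft_force: [0.0, -0.3, -0.1]
grip_width: 0.105
```

Run:
```python
from h import *
st(); p=cur()[0]; print('ff',np.round(ff(p),4))
snap('side','s4',(240,150,380,255),5.7)
R=cur()[1].as_matrix(); hx=R[:,1];hz=-R[:,0]
sad=p-.043*hz
for n,q in dict(saddle=sad,prong=sad+.0265*hx,gbot=sad+.004*hz).items(): u,v=proj('side',q); print(n,round((u-240+.4)*5.7),round((v-150+.4)*5.7))
```

```text
t 6.72 p [0.5147 0.0964 0.0938] y [ 0.996 -0.091 -0.001] F [ 0.03 -0.33 -0.12] w 0.105 q [ 0.19  0.41 -0.19  0.97  0.    1.85]
ff [ 0.0197 -0.0151  0.0938]
saddle 400 409
prong 378 368
gbot 399 404
```

View pics/s4.png

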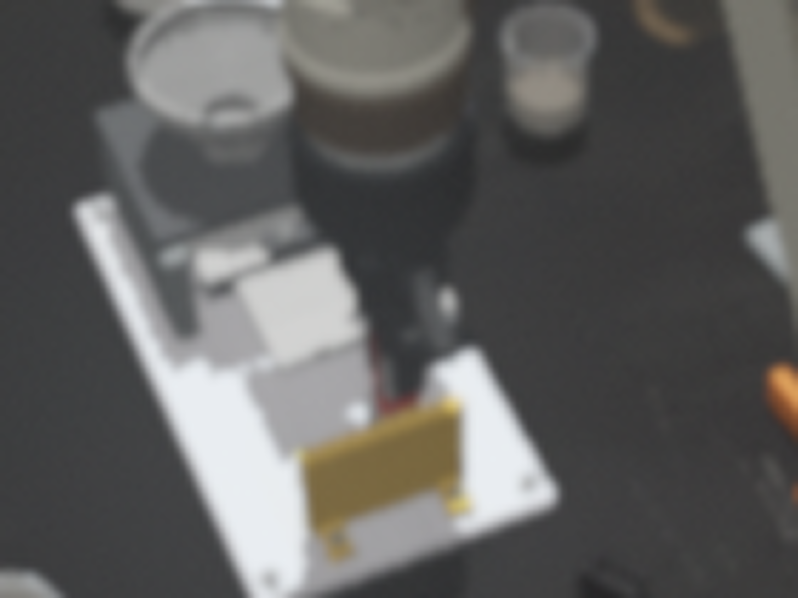

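Emit:
step_arm(rows=[[[0,0.007,0],[0,0,0]],[[0,0.007,0],[0,0,0]],[[0,0.005,0],[0,0,0]],[[0,0.002,0],[0,0,0]],[[0,0,0],[0,0,0]]])

```text
t: 7.18
tcp_pos: [0.5371, 0.0945, 0.0944]
tool_rot: [0.477, 0.523, 0.476, -0.522]
ft_force: [-0.9, 1.2, -0.9]
grip_width: 0.106
```

Emit:
step_arm(rows=[[[0,0,0],[0,0,0]],[[0,0,0],[0,0,0]]])

```text
t: 7.35
tcp_pos: [0.5358, 0.0945, 0.0942]
tool_rot: [-0.477, -0.522, -0.477, 0.522]
ft_force: [-0.3, -0.5, -0.0]
grip_width: 0.111
```

Emit:
step_arm(rows=[[[-0.003,0,0],[0,0,0]],[[-0.003,0,0],[0,0,0]],[[-0.003,0,0],[0,0,0]],[[-0.002,0,0],[0,0,0]],[[0,0,0],[0,0,0]]])

```text
t: 7.77
tcp_pos: [0.5366, 0.0947, 0.1062]
tool_rot: [0.477, 0.523, 0.476, -0.522]
ft_force: [0.4, -0.5, -0.8]
grip_width: 0.108
```

Emit:
step_arm(rows=[[[0,0,0],[0,0,0]]])

```text
t: 7.85
tcp_pos: [0.5363, 0.0947, 0.1057]
tool_rot: [0.477, 0.522, 0.477, -0.522]
ft_force: [-0.2, -1.3, -0.8]
grip_width: 0.108
```

Emit:
step_arm(rows=[[[-0.003,0,0],[0,0,0]],[[0,0,0],[0,0,0]]])

```text
t: 8.02
tcp_pos: [0.5362, 0.0946, 0.1087]
tool_rot: [0.477, 0.522, 0.477, -0.522]
ft_force: [0.4, -0.7, -0.2]
grip_width: 0.11
```

Emit:
step_arm(rows=[[[0,0,0],[0,0,0]]])

```text
t: 8.1
tcp_pos: [0.5362, 0.0946, 0.1085]
tool_rot: [0.477, 0.522, 0.477, -0.522]
ft_force: [-1.2, -0.6, -0.6]
grip_width: 0.105
```

Emit:
step_arm(rows=[[[0,0,0],[0,0,0]]])

```text
t: 8.18
tcp_pos: [0.5361, 0.0946, 0.1083]
tool_rot: [0.477, 0.522, 0.477, -0.522]
ft_force: [0.6, 0.4, -0.6]
grip_width: 0.104
```

Run:
```python
from h import *
st(); p=cur()[0]; print('ff',np.round(ff(p),4))
snap('side','s5',(240,150,380,255),5.7)
```

```text
t 8.18 p [0.5361 0.0946 0.1083] y [ 0.996 -0.091  0.   ] F [ 0.6   0.4  -0.55] w 0.104 q [ 0.17  0.43 -0.11  1.03  0.    1.84]
ff [ 0.0411 -0.015   0.1083]
```

View pics/s5.png

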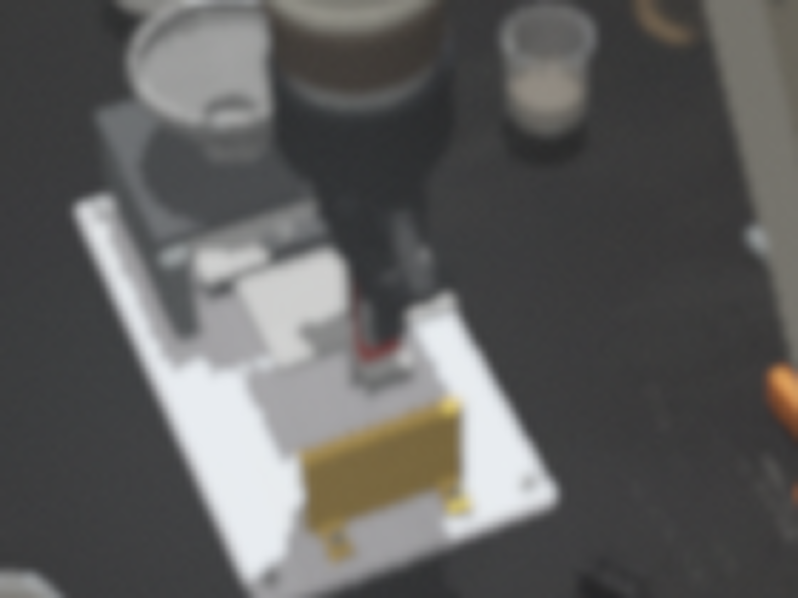

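The lug looks unmoved and there's no vertical load, so the prong is probably in the hole. I'll lift another 5 mm, then probe sideways.

Emit:
step_arm(rows=[[[-0.003,0,0],[0,0,0]],[[-0.002,0,0],[0,0,0]],[[0,0,0],[0,0,0]],[[0,0,0],[0,0,0]]])

```text
t: 8.57
tcp_pos: [0.5363, 0.0946, 0.1136]
tool_rot: [0.477, 0.522, 0.477, -0.522]
ft_force: [-0.8, -0.1, -1.4]
grip_width: 0.106
```

Emit:
step_arm(rows=[[[0,0,0.002],[0,0,0]],[[0,0,0.002],[0,0,0]],[[0,0,0],[0,0,0]],[[0,0,0],[0,0,0]]])

```text
t: 8.9
tcp_pos: [0.5359, 0.0917, 0.1134]
tool_rot: [0.476, 0.523, 0.478, -0.521]
ft_force: [1.2, 5.4, -0.8]
grip_width: 0.107
```

Emit:
step_arm(rows=[[[0,0,-0.002],[0,0,0]],[[0,0,-0.002],[0,0,0]],[[0,0,-0.002],[0,0,0]],[[0,0,-0.002],[0,0,0]],[[0,0,0],[0,0,0]]])

```text
t: 9.32
tcp_pos: [0.5362, 0.0975, 0.1131]
tool_rot: [-0.477, -0.521, -0.476, 0.523]
ft_force: [-0.6, -3.3, 0.3]
grip_width: 0.106
```

Emit:
step_arm(rows=[[[0,0,0],[0,0,0]]])

```text
t: 9.4
tcp_pos: [0.5362, 0.0975, 0.1131]
tool_rot: [-0.477, -0.522, -0.476, 0.523]
ft_force: [0.7, -3.2, -0.3]
grip_width: 0.109
```

Both sides resist (+5.4 N and −3.3 N), so the prong is in the hole. Now recentre, raise, and pull.

Emit:
step_arm(rows=[[[0,0,0.002],[0,0,0]],[[0,0,0.002],[0,0,0]],[[-0.004,0,0],[0,0,0]],[[-0.004,0,0],[0,0,0]],[[-0.003,0,0],[0,0,0]]])

```text
t: 9.82
tcp_pos: [0.5364, 0.0948, 0.1251]
tool_rot: [0.477, 0.523, 0.477, -0.522]
ft_force: [1.1, -0.8, -0.4]
grip_width: 0.106
```

Emit:
step_arm(rows=[[[0,0,0],[0,0,0]],[[0,-0.003,0],[0,0,0]],[[0,-0.003,0],[0,0,0]],[[0,-0.003,0],[0,0,0]],[[0,0,0],[0,0,0]]])

```text
t: 10.23
tcp_pos: [0.5273, 0.0956, 0.1247]
tool_rot: [0.477, 0.523, 0.477, -0.522]
ft_force: [2.8, 1.0, 0.4]
grip_width: 0.104
```

Run:
```python
from h import *
st(); p=cur()[0]; print('ff',np.round(ff(p),4))
```

```text
t 10.23 p [0.5273 0.0956 0.1247] y [ 0.996 -0.091  0.001] F [2.76 1.04 0.37] w 0.104 q [ 0.18  0.4  -0.12  1.06 -0.    1.84]
ff [ 0.0323 -0.0148  0.1247]
```

Emit:
step_arm(rows=[[[0,-0.004,0],[0,0,0]],[[0,-0.004,0],[0,0,0]],[[0,-0.004,0],[0,0,0]],[[0,-0.003,0],[0,0,0]],[[0,0,0],[0,0,0]]])

```text
t: 10.65
tcp_pos: [0.5116, 0.0969, 0.1245]
tool_rot: [0.477, 0.522, 0.477, -0.522]
ft_force: [2.8, -0.1, 0.7]
grip_width: 0.111
```

Emit:
step_arm(rows=[[[0,-0.003,0],[0,0,0]],[[0,-0.003,0],[0,0,0]],[[0,0,0],[0,0,0]]])

```text
t: 10.9
tcp_pos: [0.5058, 0.0974, 0.1244]
tool_rot: [-0.477, -0.522, -0.477, 0.522]
ft_force: [4.0, 0.3, 0.6]
grip_width: 0.106
```

Run:
```python
from h import *
st(); p=cur()[0]; print('ff',np.round(ff(p),4))
snap('side','s6',(240,150,380,255),5.7)
```

```text
t 10.9 p [0.5058 0.0974 0.1244] y [ 0.996 -0.091 -0.   ] F [3.99 0.26 0.57] w 0.106 q [ 0.19  0.36 -0.17  1.04  0.    1.85]
ff [ 0.0107 -0.015   0.1244]
```

View pics/s6.png

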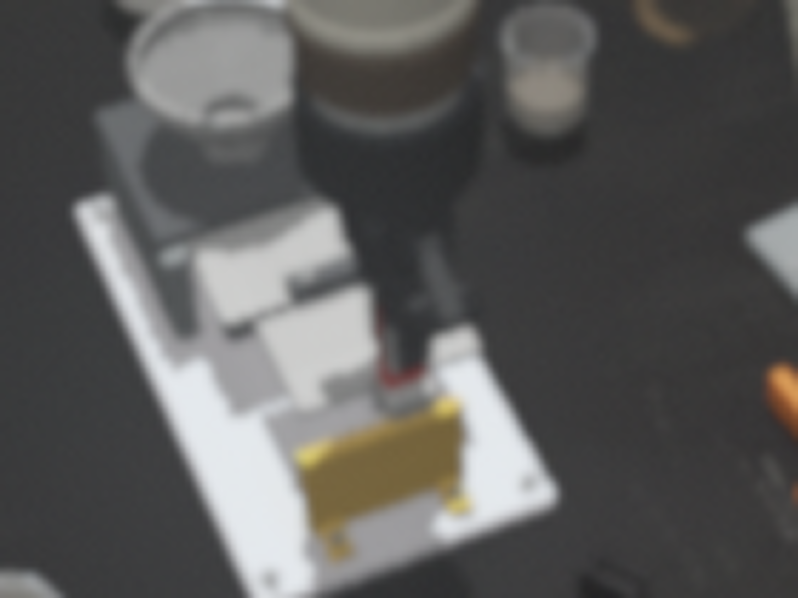

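The gate is following (about 28 mm; 4.0 N matches the spring) and the blade is over the keeper with no contact. Moving on to saddle x ≈ 0.

Emit:
step_arm(rows=[[[0,-0.004,0],[0,0,0]],[[0,-0.004,0],[0,0,0]],[[0,-0.003,0],[0,0,0]],[[0,0,0],[0,0,0]],[[0,0,0],[0,0,0]]])

```text
t: 11.37
tcp_pos: [0.4954, 0.0984, 0.1244]
tool_rot: [0.477, 0.522, 0.477, -0.522]
ft_force: [4.7, 0.1, 0.7]
grip_width: 0.107
```

Emit:
step_arm(rows=[[[0.003,0,0],[0,0,0]],[[0.003,0,0],[0,0,0]],[[0.001,0,0],[0,0,0]],[[0,0,0],[0,0,0]],[[0,0,0],[0,0,0]]])

```text
t: 11.78
tcp_pos: [0.4955, 0.0983, 0.117]
tool_rot: [0.477, 0.522, 0.477, -0.522]
ft_force: [4.5, 0.5, 0.5]
grip_width: 0.107
```

Run:
```python
from h import *
st(); p=cur()[0]; print('ff',np.round(ff(p),4))
snap('side','s7',(240,150,380,255),5.7)
```

```text
t 11.78 p [0.4955 0.0983 0.117 ] y [ 0.996 -0.091  0.   ] F [4.53 0.53 0.49] w 0.107 q [ 0.2   0.35 -0.21  1.01 -0.    1.86]
ff [ 0.0003 -0.0151  0.117 ]
```

View pics/s7.png

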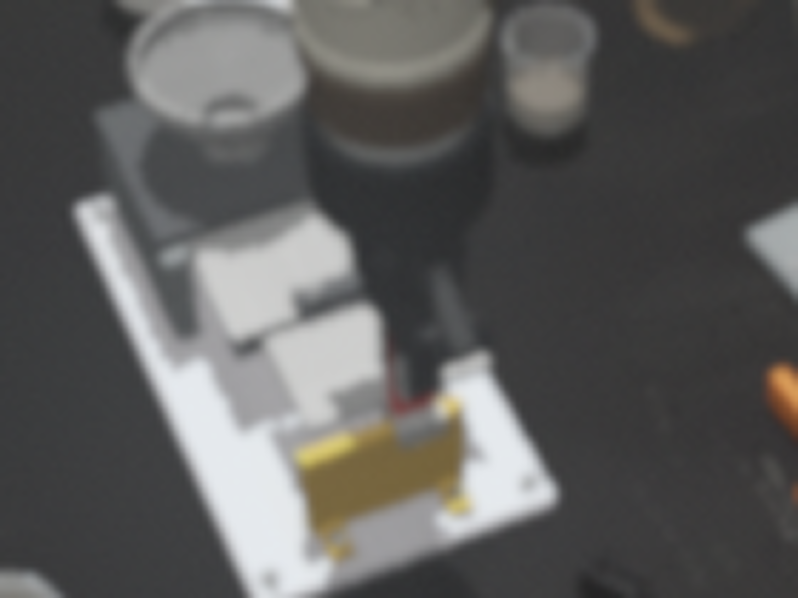

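The blade, at (420,428), now hangs on the outer face of the keeper. I'll lower in small steps until it touches.

Emit:
step_arm(rows=[[[0.002,0,0],[0,0,0]],[[0.002,0,0],[0,0,0]],[[0,0,0],[0,0,0]],[[0,0,0],[0,0,0]]])

```text
t: 12.17
tcp_pos: [0.4951, 0.0983, 0.1127]
tool_rot: [-0.477, -0.522, -0.477, 0.522]
ft_force: [5.2, -0.1, -0.3]
grip_width: 0.105
```

Emit:
step_arm(rows=[[[0.001,0,0],[0,0,0]],[[0,0,0],[0,0,0]],[[0,0,0],[0,0,0]]])

```text
t: 12.42
tcp_pos: [0.4952, 0.0983, 0.1119]
tool_rot: [-0.477, -0.522, -0.477, 0.522]
ft_force: [5.0, 0.3, -0.3]
grip_width: 0.108
```

Emit:
step_arm(rows=[[[0.001,0,0],[0,0,0]],[[0,0,0],[0,0,0]],[[0,0,0],[0,0,0]]])

```text
t: 12.67
tcp_pos: [0.4952, 0.0983, 0.1112]
tool_rot: [-0.477, -0.522, -0.477, 0.522]
ft_force: [4.3, -0.0, 1.1]
grip_width: 0.11
```

Emit:
step_arm(rows=[[[0,0,0],[0,0,0]]])

```text
t: 12.75
tcp_pos: [0.4952, 0.0983, 0.1112]
tool_rot: [-0.477, -0.522, -0.477, 0.522]
ft_force: [4.3, 0.7, 1.0]
grip_width: 0.111
```

Emit:
step_arm(rows=[[[0.001,0,0],[0,0,0]],[[0,0,0],[0,0,0]],[[0,0,0],[0,0,0]]])

```text
t: 13.0
tcp_pos: [0.4952, 0.0983, 0.1104]
tool_rot: [-0.477, -0.522, -0.477, 0.522]
ft_force: [4.4, -0.4, 3.0]
grip_width: 0.107
```

Emit:
step_arm(rows=[[[0,0.002,0],[0,0,0]],[[0,0.001,0],[0,0,0]],[[0,0,0],[0,0,0]],[[0,0,0],[0,0,0]]])

```text
t: 13.33
tcp_pos: [0.4983, 0.098, 0.1104]
tool_rot: [-0.477, -0.522, -0.477, 0.522]
ft_force: [3.4, -0.7, 4.5]
grip_width: 0.106
```

Emit:
step_arm(rows=[[[0,0.001,0],[0,0,0]],[[0,0,0],[0,0,0]],[[0,0,0],[0,0,0]]])

```text
t: 13.58
tcp_pos: [0.4993, 0.098, 0.1103]
tool_rot: [0.477, 0.522, 0.477, -0.522]
ft_force: [3.1, -0.1, 3.9]
grip_width: 0.108
```

Run:
```python
from h import *
st(); p=cur()[0]; print('ff',np.round(ff(p),4))
```

```text
t 13.58 p [0.4993 0.098  0.1103] y [ 0.996 -0.091  0.   ] F [ 3.14 -0.06  3.92] w 0.108 q [ 0.19  0.36 -0.21  1.    0.    1.86]
ff [ 0.0042 -0.015   0.1103]
```

Emit:
step_arm(rows=[[[0,0.001,0],[0,0,0]],[[0,0,0],[0,0,0]],[[0,0,0],[0,0,0]]])

```text
t: 13.83
tcp_pos: [0.5002, 0.0979, 0.1103]
tool_rot: [-0.477, -0.522, -0.477, 0.522]
ft_force: [3.0, -0.0, 4.6]
grip_width: 0.106
```

Emit:
step_arm(rows=[[[0,0.001,0],[0,0,0]],[[0,0,0],[0,0,0]],[[0,0,0],[0,0,0]]])

```text
t: 14.08
tcp_pos: [0.5003, 0.0978, 0.11]
tool_rot: [-0.476, -0.522, -0.477, 0.523]
ft_force: [0.3, 1.0, 5.2]
grip_width: 0.108
```

The blade bears on the keeper and the arm carries almost no pull. Ease the downward press, open, and retreat.

Emit:
step_arm(rows=[[[-0.001,0,0],[0,0,0]],[[0,0,0],[0,0,0]],[[0,0,0],[0,0,0]]])

```text
t: 14.33
tcp_pos: [0.5004, 0.0978, 0.1106]
tool_rot: [-0.476, -0.522, -0.477, 0.523]
ft_force: [1.3, 0.8, 0.3]
grip_width: 0.109
```

Emit:
step_arm(rows=[[[0,0,0],[0,0,0]],[[0,0,0],[0,0,0]],[[0,0,0],[0,0,0]],[[0,0,0],[0,0,0]],[[0,0,0],[0,0,0]]], fingers=0.55)

```text
t: 14.75
tcp_pos: [0.5009, 0.0976, 0.1111]
tool_rot: [-0.477, -0.522, -0.477, 0.523]
ft_force: [0.5, 0.5, 0.4]
grip_width: 0.449
```

Emit:
step_arm(rows=[[[-0.01,0,0],[0,0,0]],[[-0.02,0,0],[0,0,0]],[[-0.03,0,0],[0,0,0]],[[-0.03,0,0],[0,0,0]],[[-0.03,0,0],[0,0,0]]])

```text
t: 15.17
tcp_pos: [0.5008, 0.0977, 0.2333]
tool_rot: [-0.477, -0.522, -0.477, 0.522]
ft_force: [0.8, 0.7, -0.5]
grip_width: 0.449
```

Emit:
step_arm(rows=[[[0,-0.03,0.03],[0,0,0]],[[0,-0.03,0.03],[0,0,0]],[[0,-0.03,0.03],[0,0,0]],[[0,-0.03,0.03],[0,0,0]],[[0,0,0],[0,0,0]]])

```text
t: 15.58
tcp_pos: [0.3667, -0.0116, 0.2314]
tool_rot: [-0.475, -0.522, -0.476, 0.525]
ft_force: [-1.2, 1.6, -0.4]
grip_width: 0.45
```

Run:
```python
from h import *
import cv2
st(); snap('side','s8'); snap('top','t8')
a=cv2.imread('pics/s8_full.png')[170:260,270:360]; b=cv2.imread('pics/t8_full.png')[140:230,270:360]
cv2.imwrite('pics/g8.png',cv2.resize(cv2.hconcat([a,b]),None,fx=4.4,fy=4.4,interpolation=cv2.INTER_CUBIC))
```

```text
t 15.58 p [ 0.3667 -0.0116  0.2314] y [ 0.995 -0.095 -0.005] F [-1.18  1.55 -0.44] w 0.45 q [-0.03 -0.01 -0.33  1.25 -0.    1.64]
```

View pics/g8.png

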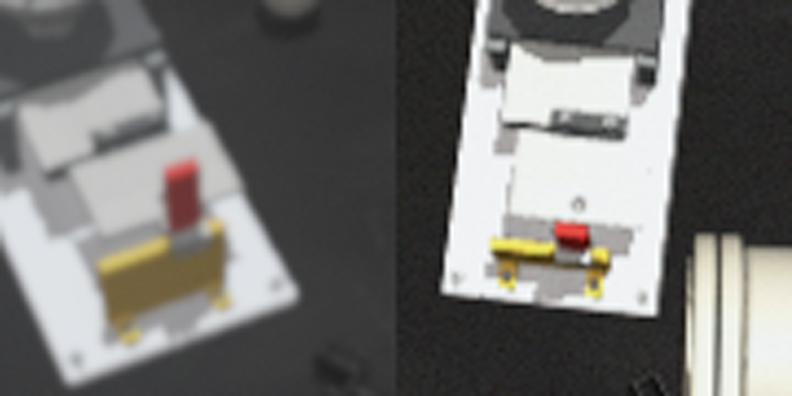

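The hook stands upright on the keeper with the blade outside. The hole with the prong is at right-half (578,204), and the lug is well forward. A quick numeric check, then hand in.

Run:
```python
from h import *
h=ff(atz('top',270+(578-396)/4.4-.4,140+204/4.4-.4,.066)); print('hole x_f',h,'gate',.0675-h[0])
g=ff(atz('top',270+(571-396)/4.4-.4,140+229/4.4-.4,.127)); print('grip top, expect x~.004',g)
print(r.finish_job());
```

```text
hole x_f [ 0.03285252 -0.01398962  0.066     ] gate 0.034647479378463415
grip top, expect x~.004 [ 0.00561958 -0.01473014  0.127     ]
the job is handed in; nothing more can be done
None
```

The gate is open and held by the S-hook on the yellow keeper plate. I handed the job in at about 15.7 s of the 61 s allowed, and no verdict was reported.

- **What I did:** I took the red-gripped hook off its stand and went down between the keeper and the lug. The camera images put the hole about 15 mm to −y of the middle. I raised the prong into it from below and confirmed it by touch: light sideways moves met about 5 N and 3 N of resistance, one on each side. I then pulled the gate open, lowered the saddle onto the keeper, eased off until the blade took the pull, let go and backed away.
- **Final checks:** From the last top picture, the gate stands at about 34.6 mm, against the 34 mm expected. The grip top sits about 5.6 mm to +x of the keeper's middle, where about 4 mm was expected for an upright hook. That 1.6 mm difference is within the camera error, or a tilt of about 0.03 rad. The blade is on the outer side of the keeper, and the arm is clear of everything.
- **Forces:** The highest force at the wrist while the hook was on the feeder was about 6.3 N.
- **Not checked:** I did not measure the bystanders' positions again after moving. The path kept clear of them.

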